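# Ring the desk bell and show which roll goes where

### The job

Call a colleague by pressing the desk bell down with the fingertips and letting it come up again, then show what to put away: point straight down at the yellow label roll from a few centimetres above its middle and stay there for two seconds. Then point in the same way just above the middle of the tray's empty compartment (the one with a cork disc in place of a roll) for two seconds, and finish there, still pointing. Do not touch, move or lift any of the rolls, the tray, the mug, the stapler or the stamp.

Things in the scene. Friction and masses are not known exactly. Their poses are not given: they have to be found in the camera images.
- bell_top (a point): Call bell: brass plunger (24 mm across) on top of a steel dome on a black foot (92 mm across). This point is the centre of the plunger's upper face, 52 mm above the table when up. The bell is fixed to the table; press the plunger straight down from above.
- plunger (a joint): Travel of the bell's plunger in m: 0 = up, grows as it is pressed, stop at 0.006. Spring loaded (about 1.2 N to start, 4.8 N fully down), comes up by itself. It rings from 0.004.
- tray: Grey open tray fixed to the table, 183 x 183 mm, 50 mm high, walls and cross-shaped dividers 5 mm thick, making four square compartments of 84 mm inside, floor 5 mm thick. Origin: centre of its underside; x and y along its sides. Three compartments hold a roll each, one is empty.
- slot_mouth (a point): The empty compartment of the tray, the one without a roll: a fixed cork disc (60 mm across, 3 mm thick) lies on its floor. This point lies over the middle of the disc, level with the tray's rim, 50 mm above the table; z up. It may be up to 7 mm off the compartment's middle.
- yellow_roll_top (a point): Yellow label roll, loose, lying flat on the table: 66 mm outside diameter, 40 mm high, with a round core hole about 30 mm wide (keep above its upper face). This point is the centre of its upper face, 40 mm above the table; z up.
- green_roll: Green label roll on the table, loose, 66 mm across, 40 mm high. Origin: centre of its underside. Bystander.
- black_roll: Black label roll on the table, loose, 66 mm across, 40 mm high. Origin: centre of its underside. Bystander.
- red_roll: Red label roll in a compartment of the tray, loose, 66 mm across, 40 mm high, its top 5 mm below the tray's rim. Origin: centre of its underside. Bystander.
- blue_roll: Blue label roll in a compartment of the tray, loose, 66 mm across, 40 mm high, its top 5 mm below the tray's rim. Origin: centre of its underside. Bystander.
- white_roll: White label roll in a compartment of the tray, loose, 66 mm across, 40 mm high, its top 5 mm below the tray's rim. Origin: centre of its underside. Bystander.
- mug: Blue mug with a handle, 82 mm across, 95 mm high. Origin: centre of its underside. Bystander.
- stapler: Red and black stapler, 140 x 36 mm, about 55 mm high, long along its x. Origin: centre of its underside. Bystander.
- stamp: Wooden hand stamp, foot 60 x 32 mm, 81 mm high. Origin: centre of its underside. Bystander.
- yellow_roll: The same yellow label roll; origin: centre of its underside.
- slot: The cork disc on the floor of the empty compartment; origin: centre of its underside, 5 mm above the table.

How it is judged:
On the way, in this order (a step that is already met when the one before it is completed fails the run):
1. the bell's plunger is pressed at least 4 mm down (value of joint plunger above 0.004 m).
2. bell up again, the fingers point at the yellow roll from just above for 1.5 s (value of joint plunger below 0.0015 m and horizontal distance between the grasp point and yellow_roll_top below 0.03 m and z of the grasp point in the frame of yellow_roll_top between -0.01 and 0.09 m), for 1.5 s.
3. the fingers point at the empty compartment from just above for 1.5 s (value of joint plunger below 0.0015 m and horizontal distance between the grasp point and slot_mouth below 0.03 m and z of the grasp point in the frame of slot_mouth between -0.01 and 0.09 m), for 1.5 s.
At the end, for the whole second after the job is handed in: The fingers still point at the empty compartment: grasp point (about 19 mm behind the fingertips) within 30 mm of its middle horizontally and no more than 90 mm above the tray's rim; the bell's plunger is up (within 1.5 mm); every loose thing is within 10 mm of where it stood (all of step 3 and distance of each of green_roll, black_roll, red_roll, blue_roll, white_roll, mug, stapler, stamp, yellow_roll_top from where it was at the start of the episode below 0.01 m); the robot touches nothing.
It fails at once if a label roll, the mug, the stapler or the stamp is touched (contact force between any of the fingers, the arm and green_roll above 0.3 N or contact force between any of the fingers, the arm and black_roll above 0.3 N or contact force between any of the fingers, the arm and red_roll above 0.3 N or contact force between any of the fingers, the arm and blue_roll above 0.3 N or contact force between any of the fingers, the arm and white_roll above 0.3 N or contact force between any of the fingers, the arm and mug above 0.3 N or contact force between any of the fingers, the arm and stapler above 0.3 N or contact force between any of the fingers, the arm and stamp above 0.3 N or contact force between any of the fingers, the arm and yellow_roll above 0.3 N).
It fails at once if the tray or the disc in its empty compartment is touched (contact force between any of the fingers, the arm and tray above 0.3 N or contact force between any of the fingers, the arm and slot above 0.3 N).
It fails at once if a loose thing is moved, lifted or carried (10 mm) (not (distance of each of green_roll, black_roll, red_roll, blue_roll, white_roll, mug, stapler, stamp, yellow_roll_top from where it was at the start of the episode below 0.01 m)).
It also fails if it takes over 51 s, if anything falls off the work surface, if the arm or the gripper's body presses on something with over 40 N, if the wrist force passes 120 N, or if a joint passes its speed limit or range.

### The arm

A 6-joint arm with a two-finger parallel gripper is mounted at the origin on the work surface. World frame = base frame: x ahead of the robot, y to its left, z up, the work surface at z = 0. Lengths are in m, angles in rad, forces in N, time in s.
With the tool pointing down it reaches from about 0.375 to 0.9 m from the base axis. Payload 3.1 kg.
Tool frame: the origin (TCP) lies at the very end of the fingers, on their centre line; the grasp point (between the pads) lies 19 mm behind it; x points along the fingers, z is the direction in which the jaws open and shut, and the axes are right-handed (so a half turn about x gives the same grasp; the last joint's range is limited). The gripper opens to 85 mm and grips with 20 to 120 N. Pads are 22 mm wide; open, the fingers measure 114 mm over their backs; the gripper's body (76 mm by 85 mm) begins 54 mm behind the grasp point. The pads swing forward as they close: fully open they stand 13 mm farther back than shut.
Start: joints at [1.129, 0.527, 1.433, -0, 1.181, -0.178], TCP at [0.162, 0.604, 0.231] pointing down, gripper open.
Joint ranges: [-3.08, 3.08], [-0.75, 2.2], [0.22, 2.44], [-1.43, 4.57], [0, 2.65], [-2.85, 2.85]. Speed limits (rad/s): [2.79, 2.79, 3.14, 3.14, 3.14, 3.14].

### API

Orientations are given as a unit quaternion [x, y, z, w].
In Python, from station import manip, viewer, job gives the robot as it stands.
- The arm moves only by the tool move_arm, never from a script. Its argument "deltas" is one flat list of numbers, 7 for each row, row after row: the finger opening in mm, from 0 to 85.4, then the shift along the tool's x, y, z in mm, then the turn, a rotation vector about the tool's x, y, z in degrees. In form: [jaw, tx, ty, tz, rx, ry, rz, jaw, tx, ty, tz, rx, ry, rz, ...]. A call has 1 to 10 rows; each row shifts and turns the commanded pose from where the row before left it, along the tool's axes as they then stand; what a row does not reach is not made up. A row lasts 1/10 s, in which the tool goes at most 50 mm and 8.59 degrees, less where a joint would pass 70% of its speed; a pose out of reach is approached as far as the arm can. A call is refused whole if a number of a shift passes 50 or a number of a turn 8.59, either way. A call with a gripper value outside its range is refused whole. The fingers move at their own pace and stop on an object; "force" is the grip in N (left out, the last holds). Time passes only in rows, so rows that do not move let the fingers close. It gives the time, the measured TCP pose, the force and the opening at its end, in the units of the state.
- manip.sense(): the state, without advancing time (a new reading comes with each control period).
- viewer.snapshot(name): name is "scene" or "side" or "wrist"; returns a dict with "image" (384x512x3 uint8, red, green, blue), "depth" (384x512 float32, m along the optical axis (not along the pixel's ray), 0 where there is no reading), "fovy" (degrees; the focal length in pixels is half the picture's height over the tangent of half this angle, whatever the lens; pixels are square), "cx", "cy" (the principal point, pixels), "R" (3x3) and "t" (3): a world point X has camera coordinates R X + t. Camera axes: x right, y down, z forward; pixel columns grow to the right and rows downward; lengths in m; the calibration is good to about 2 mm. A picture is of the moment at which its call begins.
- job.sign_off(): hands the job in, once; it reports no verdict.
The state is a dict: "t": time; "q": joint angles; "qd": joint speeds; "tau": joint torques, N m; "tcp_pos": TCP position; "tool_rot": TCP orientation; "force": force on the tool from outside, world axes, zero at the start; "ft_torque": the same for the moment, N m; "finger_gap": opening from 0.0 (shut) to 1.0 (fully open).
Only numpy, scipy, OpenCV 4.12 (cv2) and the standard library are available. Lean on these libraries where they do the work, as an engineer would, in place of code of your own. Each camera call takes 0.05 s, during which the arm holds its last target.

## Working session

There is one attempt and no reset: what is moved stays moved. The work goes in short steps, Python scripts to look and compute and a tool call to move; the robot and the scene stay as the last step left them, time stands still between calls to the robot, and variables do not carry over. Pictures are saved under pics/ and viewed, and the job is handed in when it is done.

Besides the shell and the picture viewer there is one more tool, called after "Request:" by a JSON object that holds its "op" and its "data". move_arm: Moves the arm, as the interface text tells. Its arguments: {"type":"object","properties":{"deltas":{"type":"array"},"force":{"type":"number"}},"required":["deltas"]}

```bash
mkdir -p pics; ls; cat > h.py <<'E'
from station import manip, viewer, job
import numpy as np, cv2
def snap(n,f):
    s=viewer.snapshot(n); cv2.imwrite(f'pics/{f}.png',s['image'][:,:,::-1]); np.savez(f'{f}.npz',**s); return s
def load(f): return dict(np.load(f+'.npz'))
def cast(s,u,v,z):
    f=s['image'].shape[0]/2/np.tan(np.radians(s['fovy'])/2)
    R,t=s['R'],s['t']; C=-R.T@t
    d=R.T@np.array([(u-s['cx'])/f,(v-s['cy'])/f,1.]); return C+d*(z-C[2])/d[2]
def dep(s,u,v):
    f=s['image'].shape[0]/2/np.tan(np.radians(s['fovy'])/2)
    d=s['depth'][int(v),int(u)]; return s['R'].T@(np.array([(u-s['cx'])/f*d,(v-s['cy'])/f*d,d])-s['t'])
E
python3 - <<'E'
from h import *
np.set_printoptions(precision=4,suppress=True)
for n in ['scene','side','wrist']:
    s=snap(n,n+'0'); print(n,s['fovy'],-s['R'].T@s['t'],s['R'][2])
print(manip.sense())
E
```

```text
pics
scene 46.30909452339322 [ 1.3884 -0.1342  1.2896] [-0.5384  0.1117 -0.8353]
side 55.65380030729184 [0.322  0.6042 0.7738] [ 0.2971 -0.5991 -0.7435]
wrist 66.4045861127968 [0.0875 0.6228 0.3727] [ 0.2921 -0.0811 -0.9529]
{'t': 0.15, 'q': array([ 1.1295,  0.5283,  1.4336, -0.    ,  1.1814, -0.1785]), 'qd': array([ 0.0002, -0.002 , -0.0057,  0.0008, -0.0002,  0.0015]), 'tau': array([  0.0009, -44.2745, -17.8277,  -0.0002,   0.0056,   0.    ]), 'tcp_pos': array([0.1621, 0.6031, 0.2305]), 'tool_rot': array([-0.4304,  0.5617,  0.4299,  0.5607]), 'force': array([-0.8391,  0.5962, -0.5284]), 'ft_torque': array([-0.0046,  0.0449,  0.0069]), 'finger_gap': 0.9998484084632762}
```

View pics/scene0.png

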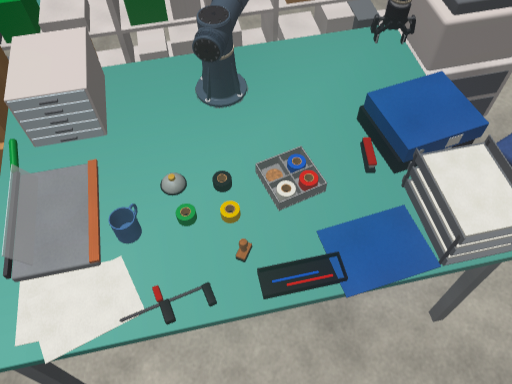

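View pics/side0.png

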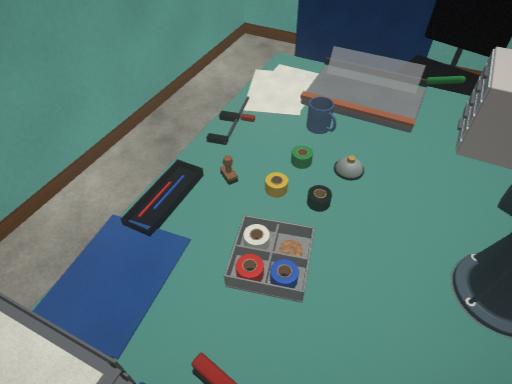

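View pics/wrist0.png

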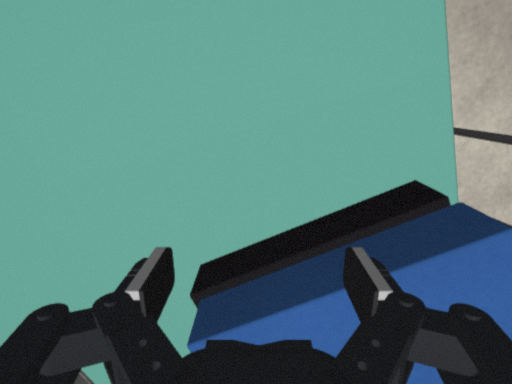

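The scene view shows the bell near (172,177), the yellow roll near (230,210) and the cork compartment near (275,174). In the side view they are near (351,159), (277,182) and (291,248). The wrist view shows only the box and the fingers.

```bash
python3 - <<'E'
from h import *
np.set_printoptions(precision=4,suppress=True)
def mask(s,lo,hi,c,r,name):
    hsv=cv2.cvtColor(s['image'],cv2.COLOR_RGB2HSV); m=cv2.inRange(hsv,lo,hi)
    k=np.zeros_like(m); cv2.circle(k,c,r,255,-1); return m&k
for n,P in [('scene',dict(bell=(172,177),yel=(230,210),cork=(275,174))),('side',dict(bell=(351,159),yel=(277,182),cork=(291,248)))]:
    s=load(n+'0')
    for o,z,lo,hi,r in [('bell',.052,(12,90,60),(35,255,255),10),('yel',.04,(18,150,110),(35,255,255),20),('cork',.008,(5,60,60),(20,255,255),17)]:
        m=mask(s,lo,hi,P[o],r,o); ys,xs=np.nonzero(m)
        if len(xs)==0: print(n,o,'none');continue
        hull=cv2.convexHull(np.c_[xs,ys].astype(np.int32)); x,y,w,h=cv2.boundingRect(hull)
        u,v=xs.mean(),ys.mean()
        print(n,o,len(xs),(x,y,w,h),(u,v),cast(s,u,v,z),'depthpt',dep(s,round(u),round(v)))
    a=s['image']
    crops=[cv2.resize(a[c[1]-25:c[1]+25,c[0]-25:c[0]+25],(260,260),interpolation=cv2.INTER_NEAREST) for c in P.values()]
    cv2.imwrite(f'pics/crop_{n}.png',np.hstack(crops)[:,:,::-1])
E
```

```text
scene bell 39 (168, 174, 7, 7) (np.float64(171.12820512820514), np.float64(176.87179487179486)) [ 0.4439 -0.2448  0.052 ] depthpt [ 0.4475 -0.2449  0.0561]
scene yel 273 (220, 201, 20, 22) (np.float64(229.50915750915752), np.float64(211.6117216117216)) [ 0.6171 -0.0751  0.04  ] depthpt [ 0.6208 -0.0739  0.043 ]
scene cork 186 (266, 169, 22, 21) (np.float64(274.73118279569894), np.float64(176.10752688172042)) [0.4882 0.1084 0.008 ] depthpt [0.4882 0.1094 0.0084]
side bell 46 (348, 155, 7, 8) (np.float64(350.7826086956522), np.float64(158.69565217391303)) [ 0.4359 -0.2388  0.052 ] depthpt [ 0.4348 -0.2367  0.0529]
side yel 165 (266, 173, 22, 15) (np.float64(276.5212121212121), np.float64(180.45454545454547)) [ 0.6006 -0.0712  0.04  ] depthpt [ 0.6061 -0.0879  0.0243]
side cork 296 (279, 240, 24, 16) (np.float64(290.8378378378378), np.float64(247.47635135135135)) [0.4822 0.1009 0.008 ] depthpt [0.4822 0.0999 0.0089]
```

```bash
python3 -c "
import cv2,numpy as np
cv2.imwrite('pics/crops.png',np.vstack([cv2.imread('pics/crop_scene.png'),cv2.imread('pics/crop_side.png')]))"
```

```text
(no output)
```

View pics/crops.png

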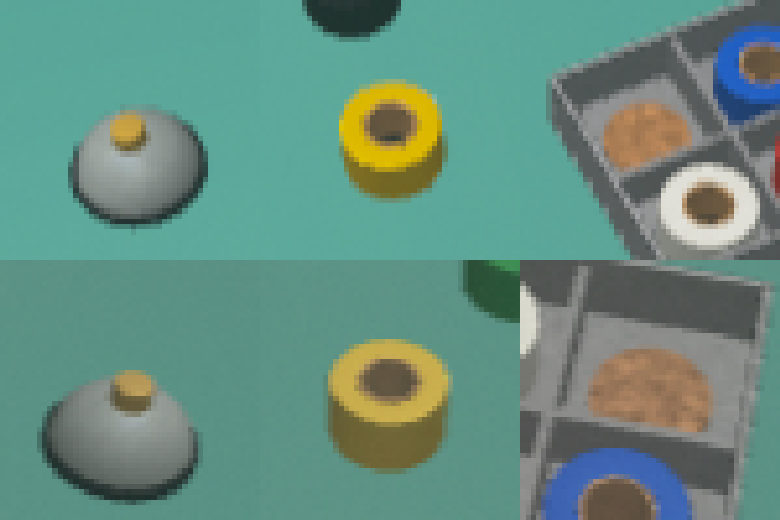

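```bash
python3 - <<'E'
from h import *
from scipy.spatial.transform import Rotation as Ro
np.set_printoptions(precision=4,suppress=True)
a,b=load('scene0'),load('side0')
def ray(s,u,v):
    C=-s['R'].T@s['t']; d=cast(s,u,v,0)-C; return C,d/np.linalg.norm(d)
for o,z,p,q in [('bell',.052,(171,175.8),(351.1,156.4)),('yel',.04,(229.7,208.2),(276.2,179.9)),('cork',.008,(273.8,175.2),(290.6,248.5))]:
    C1,d1=ray(a,*p);C2,d2=ray(b,*q)
    k=np.linalg.lstsq(np.c_[d1,-d2],C2-C1,rcond=None)[0]
    print(o,cast(a,*p,z),cast(b,*q,z),'tri',(C1+k[0]*d1+C2+k[1]*d2)/2)
st=manip.sense(); R=Ro.from_quat(st['tool_rot']); print(R.as_matrix(),st['tcp_pos'])
# objects over 30mm from side depth: heights map obstacles
for n,(u,v) in dict(stapler=(215,370),mug=(320,103),green=(302,152),black=(319,192),stamp=(228,160)).items(): print(n,dep(b,u,v))
E
```

```text
bell [ 0.4393 -0.2448  0.052 ] [ 0.438  -0.2491  0.052 ] tri [ 0.4387 -0.2456  0.0534]
yel [ 0.6043 -0.0721  0.04  ] [ 0.6023 -0.0728  0.04  ] tri [ 0.6031 -0.0726  0.0392]
cork [0.4836 0.1061 0.008 ] [0.4815 0.104  0.008 ] tri [0.4823 0.1052 0.0079]
[[-0.0007 -0.9657  0.2598]
 [-0.0015  0.2598  0.9657]
 [-1.      0.0003 -0.0016]] [0.1621 0.6031 0.2305]
stapler [0.495  0.4456 0.0469]
mug [ 0.6084 -0.4449  0.0713]
green [ 0.5848 -0.2296  0.029 ]
black [ 0.4794 -0.0924  0.0284]
stamp [ 0.7427 -0.0486  0.0801]
```

Two views agree within 4 mm and the triangulated heights fit (0.053 / 0.039 / 0.008):
- Bell: (0.439, -0.246)
- Yellow roll: (0.603, -0.073)
- Cork disc: (0.482, 0.105)

I will move at z≈0.23 with the fingers shut, going round the base by way of about (0.45, 0.2).

Request:
{"op": "move_arm", "data": {"deltas": [0,0,-15,-12,0,0,0,0,0,-29,-24,0,0,0,0,0,-30,-25,0,0,0,0,0,-30,-25,0,0,0,0,0,-30,-25,0,0,0,0,0,-30,-25,0,0,0,0,0,-30,-25,0,0,0,0,0,-30,-25,0,0,0,0,0,-30,-25,0,0,0,0,0,-30,-25,0,0,0]}}

```text
t: 1.15
tcp_pos: [0.3758, 0.3004, 0.2312]
tool_rot: [-0.43, 0.561, 0.43, 0.561]
force: [0.6, 0.8, -0.1]
finger_gap: -0.0
```

Request:
{"op": "move_arm", "data": {"deltas": [0,0,-30,-31,0,0,0,0,0,-30,-31,0,0,0,0,0,-30,-31,0,0,0,0,0,-31,-31,0,0,0,0,0,-8,-39,0,0,0,0,0,-8,-39,0,0,0,0,0,-8,-39,0,0,0,0,0,-8,-39,0,0,0,0,0,-8,-39,0,0,0,0,0,-8,-39,0,0,0]}}

```text
t: 2.15
tcp_pos: [0.445, -0.0893, 0.2313]
tool_rot: [-0.43, 0.561, 0.43, 0.561]
force: [0.6, -0.7, 0.0]
finger_gap: -0.001
```

Request:
{"op": "move_arm", "data": {"deltas": [0,0,-8,-39,0,0,0,0,0,-8,-39,0,0,0,0,0,-9,-39,0,0,0,0,0,-8,-25,0,0,0,0,0,0,-12,0,0,0,0,0,0,0,0,0,0,0,0,0,0,0,0,0,0,0,0,0,0,0,0]}}

```text
t: 2.95
tcp_pos: [0.437, -0.2432, 0.2312]
tool_rot: [-0.43, 0.561, 0.431, 0.561]
force: [-0.9, -0.3, 0.3]
finger_gap: 0.0
```

```bash
python3 - <<'E'
from h import *
np.set_printoptions(precision=4,suppress=True)
s=snap('wrist','wrist1'); s=snap('side','side1'); st=manip.sense(); print(st['tcp_pos'],st['tool_rot'],st['t'],st['q'])
E
```

```text
[ 0.4373 -0.2436  0.2314] [-0.4305  0.5608  0.4309  0.5608] 3.05 [-0.7319  0.361   1.7389  0.0002  1.0422 -2.0418]
```

View pics/wrist1.png

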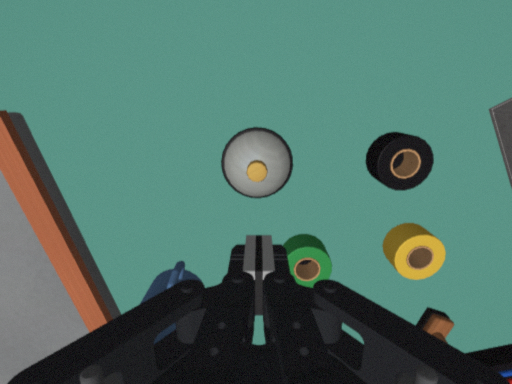

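View pics/side1.png

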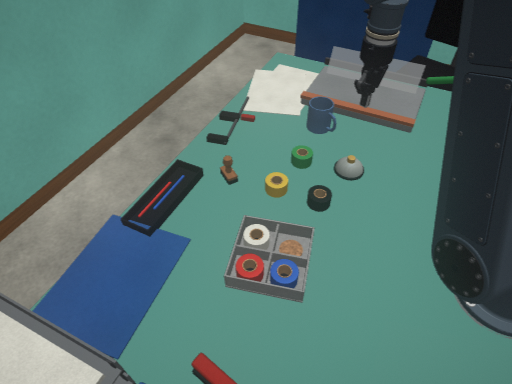

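Wrist view: the bell plunger is at (257,172) and the yellow roll's hole at (420,257). Next I check both positions by casting rays from this view.

```bash
python3 - <<'E'
from h import *
np.set_printoptions(precision=4,suppress=True)
s=load('wrist1')
hsv=cv2.cvtColor(s['image'],cv2.COLOR_RGB2HSV)
m=cv2.inRange(hsv,(12,90,60),(35,255,255)); k=np.zeros_like(m); cv2.circle(k,(257,172),18,255,-1); m&=k
(c,r)=cv2.minEnclosingCircle(cv2.findNonZero(m)); print(c,r,cast(s,*c,.052),cast(s,c[0]+r,c[1],.052)-cast(s,*c,.052))
print(cast(s,420,257,.04), dep(s,*c), dep(s,405,230))
E
```

```text
(256.5495910644531, 170.8057861328125) 10.428566932678223 [ 0.4351 -0.2454  0.052 ] [0.003  0.0113 0.    ]
[ 0.6012 -0.0733  0.04  ] [ 0.435  -0.2453  0.0525] [ 0.5709 -0.0788  0.0185]
```

Request:
{"op": "move_arm", "data": {"deltas": [0,20,0,-2,0,0,0,0,30,0,0,0,0,0,0,30,0,0,0,0,0,0,30,0,0,0,0,0,0,25,0,0,0,0,0,0,20,0,0,0,0,0,0,10,0,0,0,0,0,0,0,0,0,0,0]}}

```text
invalid input at $.deltas: expected a multiple of 7 numbers
```

```bash
python3 - <<'E'
from h import *
np.set_printoptions(precision=4,suppress=True)
st=manip.sense(); print(st['tcp_pos'],st['force'])
s=snap('wrist','wrist2');s=snap('side','side2');
a=s['image'][110:210,300:400]; cv2.imwrite('pics/s2c.png',cv2.resize(a,(600,600),interpolation=cv2.INTER_NEAREST)[:,:,::-1])
E
```

```text
[ 0.4373 -0.2436  0.2314] [-0.3163  0.1459 -0.0869]
```

View pics/wrist2.png

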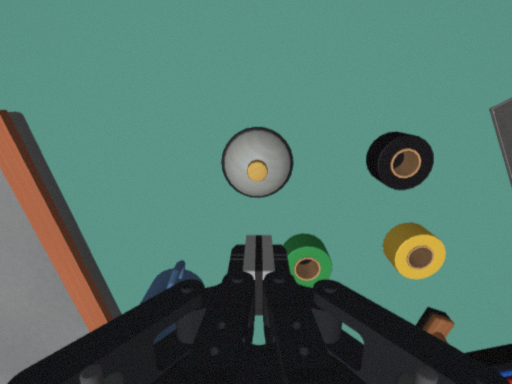

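View pics/s2c.png

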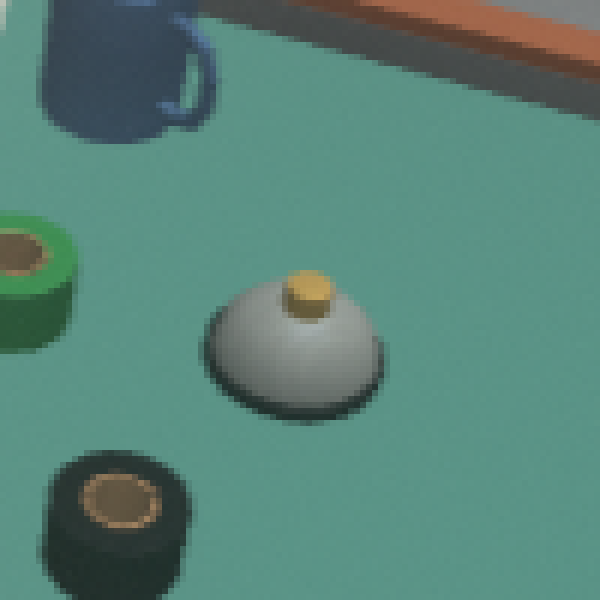

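The call was refused because one row had a number missing, so the arm has not moved and the pictures are unchanged. I'll send the descent again.

Request:
{"op": "move_arm", "data": {"deltas": [0,20,0,-2,0,0,0,0,30,0,0,0,0,0,0,30,0,0,0,0,0,0,30,0,0,0,0,0,0,25,0,0,0,0,0,0,20,0,0,0,0,0,0,10,0,0,0,0,0,0,0,0,0,0,0,0]}}

```text
t: 3.95
tcp_pos: [0.4364, -0.2462, 0.0653]
tool_rot: [-0.429, 0.561, 0.431, 0.561]
force: [-0.2, 0.2, 0.8]
finger_gap: -0.002
```

```bash
python3 - <<'E'
from h import *
np.set_printoptions(precision=4,suppress=True)
st=manip.sense(); print(st['tcp_pos'],st['force'])
w=snap('wrist','wrist3')['image'];s=snap('side','side3')
a=s['image'][110:190,310:390]; cv2.imwrite('pics/c3.png',np.hstack([cv2.resize(a,(400,400)),cv2.resize(w[180:330,180:330],(400,400))])[:,:,::-1])
E
```

```text
[ 0.4364 -0.2462  0.0653] [-0.2405  0.1521  0.8402]
```

View pics/c3.png

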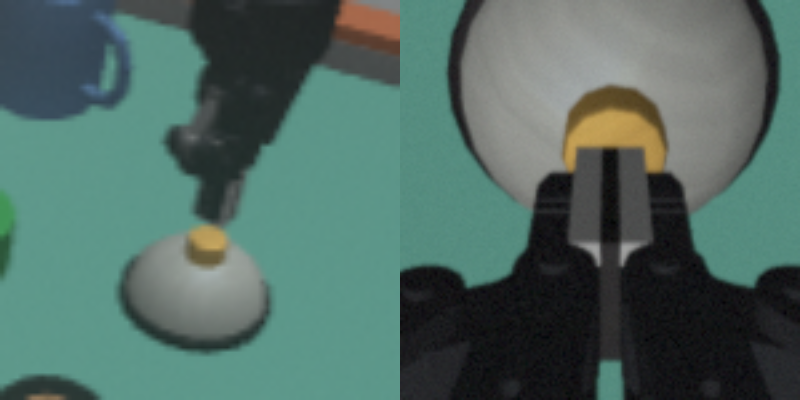

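Both views show the shut fingertips standing over the plunger. I'll press slowly in small steps and watch the force.

Request:
{"op": "move_arm", "data": {"deltas": [0,5,0,0,0,0,0,0,4,0,0,0,0,0,0,3,0,0,0,0,0,0,2,0,0,0,0,0,0,2,0,0,0,0,0,0,0,0,0,0,0,0]}}

```text
t: 4.65
tcp_pos: [0.4368, -0.247, 0.0503]
tool_rot: [-0.43, 0.561, 0.43, 0.561]
force: [-0.6, 0.4, 2.1]
finger_gap: 0.001
```

Request:
{"op": "move_arm", "data": {"deltas": [0,1.5,0,0,0,0,0,0,1.5,0,0,0,0,0,0,0.5,0,0,0,0,0,0,0,0,0,0,0,0,0,0,0,0,0,0,0]}}

```text
t: 5.15
tcp_pos: [0.4368, -0.247, 0.0469]
tool_rot: [-0.43, 0.561, 0.43, 0.561]
force: [-2.0, 0.5, 3.8]
finger_gap: -0.0
```

Request:
{"op": "move_arm", "data": {"deltas": [0,1,0,0,0,0,0,0,0.5,0,0,0,0,0,0,0,0,0,0,0,0,0,0,0,0,0,0,0]}}

```text
t: 5.55
tcp_pos: [0.4368, -0.247, 0.046]
tool_rot: [-0.43, 0.561, 0.43, 0.561]
force: [-1.3, 1.1, 9.4]
finger_gap: -0.001
```

```bash
python3 - <<'E'
from h import *
np.set_printoptions(precision=4,suppress=True)
st=manip.sense(); print(st['tcp_pos'],st['force'])
w=snap('wrist','wrist4')['image'];s=snap('side','side4')
a=s['image'][110:190,310:390]; cv2.imwrite('pics/c4.png',np.hstack([cv2.resize(a,(400,400)),cv2.resize(w[180:330,180:330],(400,400))])[:,:,::-1])
E
```

```text
[ 0.4368 -0.247   0.046 ] [-1.2851  1.0689  9.4255]
```

View pics/c4.png

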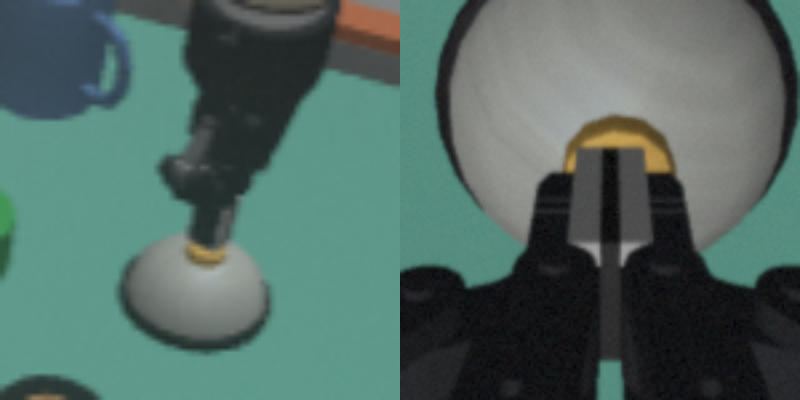

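The fingers are at the plunger's stop: 9.4 N with the tip at 46 mm. Now I lift off and go to the yellow roll.

Request:
{"op": "move_arm", "data": {"deltas": [0,-4,0,0,0,0,0,0,-12,0,0,0,0,0,0,-25,0,0,0,0,0,0,-30,0,0,0,0,0,0,-30,0,0,0,0,0,0,-20,0,0,0,0,0,0,-10,0,0,0,0,0,0,0,0,0,0,0]}}

```text
invalid input at $.deltas: expected a multiple of 7 numbers
```

Request:
{"op": "move_arm", "data": {"deltas": [0,0,-8,15,0,0,0,0,0,-14,26,0,0,0,0,0,-15,28,0,0,0,0,0,-15,28,0,0,0,0,0,-15,28,0,0,0,0,0,-15,28,0,0,0,0,0,-15,28,0,0,0,0,0,-12,20,0,0,0,0,0,-5,10,0,0,0,0,0,0,0,0,0,0]}}

```text
t: 6.65
tcp_pos: [0.6022, -0.0718, 0.0448]
tool_rot: [-0.431, 0.561, 0.431, 0.561]
force: [-0.3, -0.2, -0.2]
finger_gap: -0.0
```

The lift call was refused because it was again one number short. The sideways move after it did run, so the tip slid off the plunger and travelled at z≈45 mm, about 5 mm over the roll's top. I'll raise the arm now and then check that nothing moved.

Request:
{"op": "move_arm", "data": {"deltas": [0,-10,0,0,0,0,0,0,-10,0,0,0,0,0,0,-5,0,0,0,0,0,0,0,0,0,0,0,0]}}

```text
t: 7.05
tcp_pos: [0.6022, -0.0739, 0.0719]
tool_rot: [-0.431, 0.561, 0.429, 0.562]
force: [-0.1, 0.7, -0.1]
finger_gap: 0.001
```

```bash
python3 - <<'E'
from h import *
np.set_printoptions(precision=4,suppress=True)
st=manip.sense(); print(st['t'],st['tcp_pos'],st['force'])
w=snap('wrist','wrist5')['image'];s=snap('side','side5');c=snap('scene','scene5')
z=load('side0')
A=np.hstack([z['image'][100:220,200:370],s['image'][100:220,200:370]])
cv2.imwrite('pics/c5.png',cv2.resize(A,(800,282))[:,:,::-1])
def mm(s,lo,hi,b):
    m=cv2.inRange(cv2.cvtColor(s['image'],cv2.COLOR_RGB2HSV),lo,hi); x,y,w,h=b; m=m[y:y+h,x:x+w]; ys,xs=np.nonzero(m); return len(xs),xs.mean()+x,ys.mean()+y
for n,lo,hi,b in [('green',(50,120,30),(75,255,255),(285,140,35,30)),('black',(0,0,0),(180,255,60),(303,180,32,33)),('yel',(18,110,60),(35,255,255),(260,168,32,30)),('bell',(12,90,60),(35,255,255),(343,150,18,16))]:
    print(n,mm(z,lo,hi,b),mm(s,lo,hi,b))
E
```

```text
7.05 [ 0.6022 -0.0739  0.0719] [-0.1005  0.6928 -0.0848]
green (305, np.float64(301.7967213114754), np.float64(157.49180327868854)) (320, np.float64(301.525), np.float64(157.6125))
black (376, np.float64(318.72074468085106), np.float64(199.38829787234042)) (353, np.float64(318.4334277620397), np.float64(199.69121813031163))
yel (397, np.float64(276.06297229219143), np.float64(184.7707808564232)) (393, np.float64(276.04834605597966), np.float64(184.9033078880407))
bell (46, np.float64(350.7826086956522), np.float64(158.69565217391303)) (46, np.float64(350.7826086956522), np.float64(158.69565217391303))
```

View pics/c5.png

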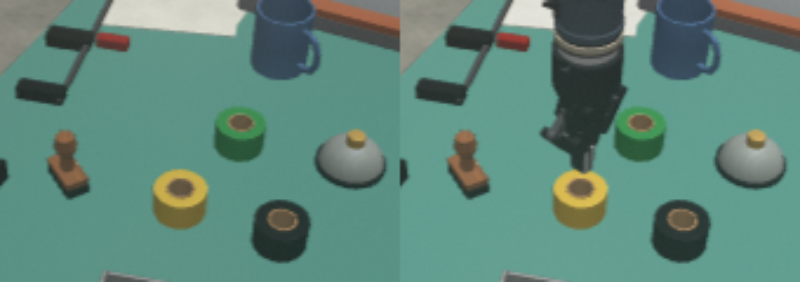

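View pics/wrist5.png

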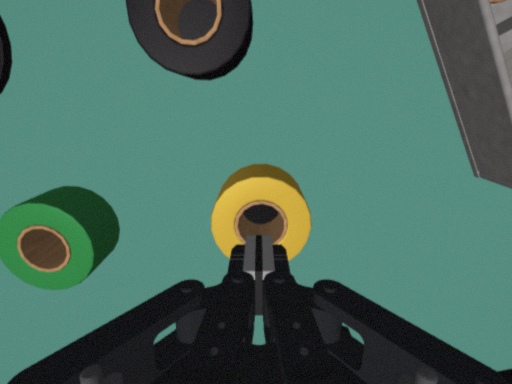

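Green, black, yellow and the plunger are all within half a pixel of where they started. The tip is over the yellow roll, so I hold here.

Request:
{"op": "move_arm", "data": {"deltas": [0,0,0,0,0,0,0,0,0,0,0,0,0,0,0,0,0,0,0,0,0,0,0,0,0,0,0,0,0,0,0,0,0,0,0,0,0,0,0,0,0,0,0,0,0,0,0,0,0,0,0,0,0,0,0,0,0,0,0,0,0,0,0,0,0,0,0,0,0,0]}}

```text
t: 8.2
tcp_pos: [0.6017, -0.0729, 0.0703]
tool_rot: [-0.43, 0.561, 0.43, 0.561]
force: [0.0, 0.4, -0.5]
finger_gap: 0.001
```

Request:
{"op": "move_arm", "data": {"deltas": [0,0,0,0,0,0,0,0,0,0,0,0,0,0,0,0,0,0,0,0,0,0,0,0,0,0,0,0,0,0,0,0,0,0,0,0,0,0,0,0,0,0,0,0,0,0,0,0,0,0,0,0,0,0,0,0,0,0,0,0,0,0,0,0,0,0,0,0,0,0]}}

```text
t: 9.2
tcp_pos: [0.6017, -0.0728, 0.0703]
tool_rot: [-0.43, 0.561, 0.43, 0.561]
force: [-0.2, -0.0, 0.2]
finger_gap: -0.004
```

Request:
{"op": "move_arm", "data": {"deltas": [0,0,0,0,0,0,0,0,0,0,0,0,0,0,0,0,0,0,0,0,0,0,0,0,0,0,0,0]}}

```text
t: 9.6
tcp_pos: [0.6017, -0.0728, 0.0703]
tool_rot: [-0.43, 0.561, 0.43, 0.561]
force: [0.0, 0.2, -1.0]
finger_gap: -0.0
```

The hold is done (2.5 s). I lift first, and move sideways only after the lift is confirmed.

Request:
{"op": "move_arm", "data": {"deltas": [0,-20,0,0,0,0,0,0,-30,0,0,0,0,0,0,-30,0,0,0,0,0,0,-20,0,0,0,0,0,0,0,0,0,0,0,0]}}

```text
t: 10.1
tcp_pos: [0.6039, -0.0735, 0.1736]
tool_rot: [-0.432, 0.56, 0.428, 0.563]
force: [0.8, 0.2, 0.5]
finger_gap: -0.002
```

Request:
{"op": "move_arm", "data": {"deltas": [0,0,10,9,0,0,0,0,0,20,17,0,0,0,0,0,24,21,0,0,0,0,0,27,24,0,0,0,0,0,27,24,0,0,0,0,0,25,22,0,0,0,0,0,18,15,0,0,0,0,0,11,9,0,0,0,0,0,0,0,0,0,0,0,0,0,0,0,0,0]}}

```text
t: 11.1
tcp_pos: [0.4821, 0.1053, 0.1699]
tool_rot: [-0.43, 0.561, 0.43, 0.561]
force: [0.2, 0.8, 0.7]
finger_gap: -0.003
```

```bash
python3 - <<'E'
from h import *
np.set_printoptions(precision=4,suppress=True)
st=manip.sense(); print(st['t'],st['tcp_pos'],st['force'])
s=snap('wrist','wrist6')
m=cv2.inRange(cv2.cvtColor(s['image'],cv2.COLOR_RGB2HSV),(5,60,60),(20,255,255))
n,l,stt,c=cv2.connectedComponentsWithStats(m)
for i in range(1,n):
    if stt[i,4]>300: print(stt[i],c[i],cast(s,*c[i],.008))
E
```

```text
11.1 [0.4821 0.1053 0.1699] [0.2121 0.7523 0.6884]
[326 124  38  38 728] [347.522  143.8104] [0.4732 0.2022 0.008 ]
[ 232  147   56   55 2426] [259.5618 173.6603] [0.4802 0.1063 0.008 ]
[363 198  36  34 853] [381.1407 215.2063] [0.5613 0.2248 0.008 ]
[ 63 205  37  34 943] [ 81.0901 221.5578] [ 0.4816 -0.1015  0.008 ]
[285 243  32  29 640] [301.2984 257.85  ] [0.5906 0.1273 0.008 ]
[  0 322  27  24 503] [ 11.9384 333.5249] [ 0.6015 -0.2554  0.008 ]
```

View pics/wrist6.png

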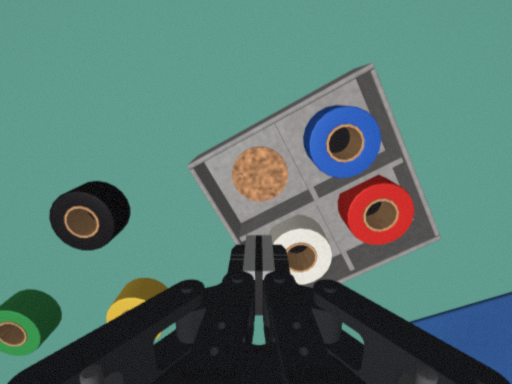

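The wrist view shows the cork disc at (260,174), which works out to (0.480, 0.106). The tool is at (0.482, 0.105), so I go straight down to a tip height of about 80 mm and hold.

Request:
{"op": "move_arm", "data": {"deltas": [0,15,0,0,0,0,0,0,25,0,0,0,0,0,0,25,0,0,0,0,0,0,15,0,0,0,0,0,0,8,0,0,0,0,0,0,0,0,0,0,0,0,0,0,0,0,0,0,0,0,0,0,0,0,0,0]}}

```text
t: 11.95
tcp_pos: [0.4828, 0.1052, 0.0831]
tool_rot: [-0.431, 0.561, 0.43, 0.562]
force: [0.4, 0.9, -1.3]
finger_gap: 0.005
```

Request:
{"op": "move_arm", "data": {"deltas": [0,0,0,0,0,0,0,0,0,0,0,0,0,0,0,0,0,0,0,0,0,0,0,0,0,0,0,0,0,0,0,0,0,0,0,0,0,0,0,0,0,0,0,0,0,0,0,0,0,0,0,0,0,0,0,0,0,0,0,0,0,0,0,0,0,0,0,0,0,0]}}

```text
t: 12.95
tcp_pos: [0.4819, 0.1054, 0.0823]
tool_rot: [-0.43, 0.561, 0.43, 0.561]
force: [0.0, -0.3, -0.0]
finger_gap: -0.0
```

Request:
{"op": "move_arm", "data": {"deltas": [0,0,0,0,0,0,0,0,0,0,0,0,0,0,0,0,0,0,0,0,0,0,0,0,0,0,0,0,0,0,0,0,0,0,0,0,0,0,0,0,0,0,0,0,0,0,0,0,0,0,0,0,0,0,0,0,0,0,0,0,0,0,0,0,0,0,0,0,0,0]}}

```text
t: 13.95
tcp_pos: [0.4819, 0.1054, 0.0823]
tool_rot: [-0.43, 0.561, 0.43, 0.561]
force: [-0.0, 0.3, -0.4]
finger_gap: -0.0
```

```bash
python3 - <<'E'
from h import *
np.set_printoptions(precision=4,suppress=True)
s=snap('side','side7');c=snap('scene','scene7'); st=manip.sense(); print(st['t'],st['tcp_pos'],st['force'])
A=np.hstack([cv2.resize(s['image'][80:310,180:410],(400,400)),cv2.resize(c['image'][130:270,120:330][:,:],(400,267)).copy() if 0 else cv2.resize(c['image'][120:280,160:320],(400,400))])
cv2.imwrite('pics/c7.png',A[:,:,::-1])
d=cv2.absdiff(load('side0')['image'],s['image']).max(2)
print([(n,int((d[y-14:y+14,x-14:x+14]>40).sum())) for n,(x,y) in dict(green=(302,156),black=(319,197),yel=(277,183),bell=(350,163),mug=(320,115),stamp=(228,168),white=(257,235),red=(250,267),blue=(285,272),stapler=(215,370)).items()])
E
```

```text
14.05 [0.4819 0.1054 0.0823] [ 1.0552 -0.0482  0.1663]
[('green', 609), ('black', 121), ('yel', 292), ('bell', 0), ('mug', 120), ('stamp', 0), ('white', 0), ('red', 0), ('blue', 0), ('stapler', 0)]
```

View pics/c7.png

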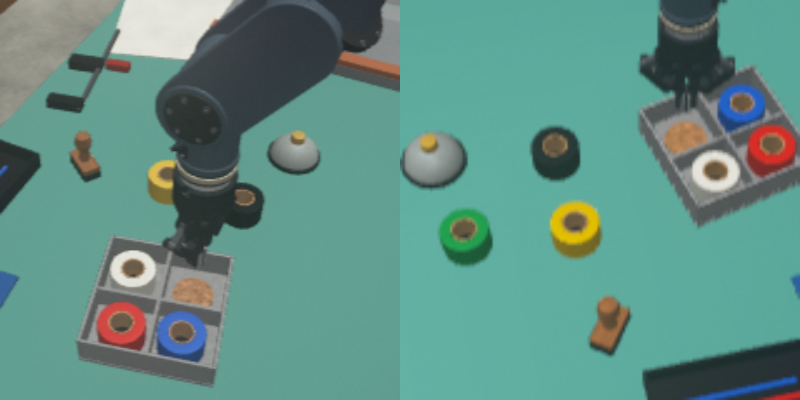

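In the side view the arm hides green, mug and parts of black and yellow. I check those in the scene view, then hand in.

```bash
python3 - <<'E'
from h import *
a,c=load('scene0')['image'],load('scene7')['image']; d=cv2.absdiff(a,c).max(2)
print([(n,int((d[y-14:y+14,x-14:x+14]>40).sum())) for n,(x,y) in dict(green=(186,214),black=(222,181),yel=(230,211),bell=(173,182),mug=(125,224),stamp=(243,250),stapler=(369,155),white=(287,188),red=(309,179)).items()])
st=manip.sense(); print(st['tcp_pos'],st['force'])
job.sign_off()
E
```

```text
[('green', 0), ('black', 0), ('yel', 0), ('bell', 0), ('mug', 0), ('stamp', 0), ('stapler', 0), ('white', 0), ('red', 0)]
[0.48190054 0.10542304 0.08230908] [ 1.05524372 -0.0481729   0.16633386]
the job is handed in; nothing more can be done
```

The job is handed in at about 14 s, with the fingers still pointing over the empty compartment; the sign-off reports no verdict.

- **Bell:** I pressed the plunger down to its stop with shut fingertips, reading 9.4 N at a tip height of 46 mm. The pictures afterwards show it up again.
- **Yellow roll:** I held over it for about 2.5 s, with the tip 30 mm above its upper face and within about 2 mm of its middle.
- **Empty compartment:** I held for over 2 s and stayed there, with the tip 32 mm above the tray's rim and about 2 mm from the middle of the cork disc.

**One slip:** two of my move calls were refused for a missing number. The second was the lift off the bell, but the sideways move sent with it still ran. The fingertips slid sideways off the plunger and travelled at a height of about 45 mm to the yellow roll, clearing its top by only about 5 mm. I then raised the arm to the pointing height. Nothing was visibly moved by this, and the force readings were back near zero when that move ended.

**Last checks:** the start and end pictures showed no change at the bell or at any loose thing. All were checked in the scene view except the blue roll, which was checked in the side view. The final force reading was about 1 N, close to sensor noise, and I saw no contact.

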